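# Press a glued foot home and hold it

### The arm

A 7-joint arm with a two-finger parallel gripper is mounted at the origin on the work surface. World frame = base frame: x ahead of the robot, y to its left, z up, the work surface at z = 0. Lengths are in m, angles in rad, forces in N, time in s.
With the tool pointing down it reaches from about 0.4 to 0.85 m from the base axis. Payload 10.4 kg.
Tool frame: the origin (TCP) lies between the finger pads; the fingertips stand 19 mm ahead of it and the grasp point (between the pads) is the TCP (manip.tips_ahead is the distance from the TCP to the fingertips, in m); z points along the fingers, y is the line along which they close (so a half turn about z gives the same grasp; the last joint's range is limited). The gripper opens to 85 mm and grips with 20 to 120 N. Pads are 22 mm wide; open, the fingers measure 114 mm over their backs; the gripper's body (76 mm by 85 mm) begins 54 mm behind the grasp point. The pads swing forward as they close: fully open they stand 13 mm farther back than shut.
Start: joints at [-1.213, 0.332, -0.065, 1.46, 0.022, 1.35, -0.088], TCP at [0.232, 0.58, 0.25] pointing down, gripper open.
Joint ranges: [-2.6, 2.6], [-0.5, 2.12], [-1.47, 1.34], [0.16, 2.42], [-1.27, 4.41], [0.06, 2.06], [-2.6, 2.6]. Speed limits (rad/s): [2.22, 2.22, 2.79, 2.79, 3.14, 3.14, 3.14].

### API

Orientations are given as a unit quaternion [x, y, z, w].
In Python, from workcell import manip, viewer gives the robot as it stands.
- The arm moves only by the tool arm_command, never from a script. Its argument "series" is text: rows parted by semicolons, each of 5 numbers parted by spaces: the closure, from 0 (fully open) to 1 (shut), then the shift along the tool's x, y, z normalised to -1 to 1, where 1 is 0.4 m, then the turn about the tool's z normalised to -1 to 1, where 1 is 180 degrees. In form: jaw tx ty tz spin; .... A call has exactly 10 rows; each row shifts and turns the commanded pose from where the row before left it, along the tool's axes as they then stand; what a row does not reach is not made up. A row lasts 1/8 s, in which the tool goes at most 62.5 mm and 10.7 degrees, less where a joint would pass 70% of its speed; a pose out of reach is approached as far as the arm can. A call with a number of a shift or a turn outside -1 to 1 is refused whole. A call with a gripper value outside its range is refused whole. The fingers move at their own pace and stop on an object; "newtons" is the grip in N (left out, the last holds). Time passes only in rows, so rows that do not move let the fingers close, or fill a call up. It gives the time, the measured TCP pose, the force, the opening and the grip force at its end, in the units of the state.
- manip.get_obs(): the state, without advancing time (a new reading comes with each control period).
- viewer.camera(name): name is "side" or "top" or "wrist"; returns a dict with "pixels" (384x512x3 uint8, red, green, blue), "intrinsics" (3x3 intrinsics, pixels), "extrinsics" (4x4, takes a point from world to camera coordinates). Camera axes: x right, y up, looking along -z (the intrinsics and any distortion apply to the point x, -y, -z); pixel columns grow to the right and rows downward; lengths in m; the calibration is good to about 2 mm. The wrist camera is an equidistant fisheye: a pixel r from the principal point sees the ray r / f radians off the axis. A picture is of the moment at which its call begins. There is no depth.
- manip.hand_in(): hands the job in; it is judged then, once.
The state is a dict: "clock": time; "joint_pos": joint angles; "joint_velocities": joint speeds; "tau": joint torques, N m; "position": TCP position; "ee_rot": TCP orientation; "ft_force": force on the tool from outside, world axes, zero at the start; "torque": the same for the moment, N m; "grip_width": opening from 0.0 (shut) to 1.0 (fully open); "grasp_force": force on a finger pad.
Only numpy, scipy, OpenCV 4.12 (cv2) and the standard library are available. Lean on these libraries where they do the work, as an engineer would, in place of code of your own. Each camera call takes 0.05 s, during which the arm holds its last target. There are 200 camera calls.

### The job

One of the two oak rails has a glued turned foot standing proud in its hole. Lay that rail in the plywood jig of the arbor press, foot upward and under the ram, its end against the end stop, then bring the press's hand lever down so that the ram drives the foot fully home. Finish still holding the lever down, leaning on its grip with a steady 15 N or so, so that the ram keeps the foot clamped while the glue grabs; leave everything else on the bench where it lies.

Things in the scene. Friction and masses are not known exactly. Their poses are not given: they have to be found in the camera images.
- rail: The work: oak rail 250 long (its x) x 45 wide (y) x 25 thick (z), about 0.2 kg, loose and flat on the bench, with a pale turned foot standing out of its top near its +x end (the end away from the robot, x within 0.3 rad of world +x). Origin at the centre of its underside. The other rail is at least 40 mm away from its sides.
- foot: Pale beech foot in the rail: disc 30 in diameter, 12 high, on a 12 mm spigot, a stiff sliding fit (about 60 N) in a hole 25 mm from the rail's +x end (100 from its centre). Origin at the centre of the disc's underside (shoulder), z up. Proud at the start: shoulder 35 above the rail's underside, a 10 mm gap over its top face. Fully home: 25 above, no gap.
- press: Green arbor press, 300 high to the top of its ram, fixed, with a plywood jig on its anvil. Origin on the ram axis at bench level; x runs from the open front (robot side) to the column; yaw within 0.2 rad. The head is a box over the ram: y -28 to +28, x from -28 back, underside 160 above the bench. Jig bed: top 60 above the bench, 90 wide, x -160 to +37.
- jig_seat (a point): Where the rail's origin belongs: on the jig bed (60 above the bench), 100 in front of the ram axis, midway between the fences. Axes as the press. The rail then touches the end stop, its foot is under the ram, and its last 65 mm jut forward beyond the bed, free to grip.
- jig_mouth (a point): Middle of the jig's mouth, on the bed, 123 in front of the ram axis. Here the two side fences begin about 66 apart and flare in to 51 apart (3 mm play each side of the rail) from 93 in front of the ram on to the stop. Fences are 14 high.
- stop_face (a point): Foot of the jig's end stop at its face, on the bed, 25 behind the ram axis; the stop is 18 high. The rail's +x end belongs against it.
- ram: The press's steel ram, a 20 mm square vertical bar; origin at the centre of its lower face. At rest this face is 113 above the bench, 6 above the top of a proud foot in the jig; with the foot home it is 16 lower, 97 above the bench. It moves down 18 mm per radian of lever. 15 N at the lever's grip makes about 90 N here on a seated foot.
- lever: Hand lever on the right of the press (its -y side). Origin on the pinion axis, which runs along the press's y, 28 behind the ram axis and 200 above the bench; axes as the press at rest, turning with the lever. Its bar, 72 to the right of the ram axis, rises to the front at 40 degrees at rest; front end down 0.89 rad (11 degrees below level) = foot home. Limit 1.35 rad.
- lever_grip (a point): Middle of the lever's black round grip (25 in diameter, 100 long), on its centre line, 160 from the pinion axis; 303 above the bench at rest, about 170 with the foot home. A spring lifts the lever: pushed here it takes 4 to 5 N by itself and 8 to 12 N in all while the foot slides in. May be pushed down from above or pinched.
- bare_rail: Bystander: a second rail of the same size with an empty hole and no foot, lying beside the first (either may be on the left). Origin at the centre of its underside.
- feet_tin: Bystander: open steel tin 100 x 120 x 45 high with spare feet. Origin at the centre of its underside.
- glue: Bystander: white glue bottle, 62 in diameter, 170 high. Origin at the centre of its underside.
- mallet: Bystander: joiner's mallet lying down, about 290 long along its x, head 115 wide and 70 high at its +x end. Origin under the handle's middle.
- square: Bystander: try square lying flat, dark stock 150 long (its x) and 16 high, steel blade 200 long towards its +y. Origin at the centre of the stock's underside.
- plane: Bystander: wooden hand plane 240 x 66 x 32 with its iron standing up to 70. Origin at the centre of its underside.

How it is judged:
By the outcome, as a careful person would: the job done as asked, in the order asked, and still so for the second after the job is handed in, while the arm keeps its last pose, push and grip.
It also fails if it takes over 64 s, if anything falls off the work surface, if the arm or the gripper's body presses on something with over 40 N, if the wrist force passes 120 N, or if a joint passes its speed limit or range.

## Working session

There is one attempt and no reset: what is moved stays moved. The work goes in short steps, Python scripts to look and compute and a tool call to move; the robot and the scene stay as the last step left them, time stands still between calls to the robot, and variables do not carry over. Pictures are saved under pics/ and viewed, at most 10 in all, crops included, and the job is handed in when it is done.

Besides the shell and the picture viewer there is one more tool, called after "Call:" as name(argument=value, ...), one argument or row to a line, values as JSON. arm_command: Moves the arm, as the interface text tells. Scaled input: -1 to 1 covers 0.4 m each way for a shift and 180 degrees each way for a turn. Its arguments: {"type":"object","properties":{"series":{"type":"string"},"newtons":{"type":"number"}},"required":["series"]}

```bash
mkdir -p pics; ls; python3 - <<'E'
from workcell import manip, viewer
import cv2,numpy as np
o=manip.get_obs(); print(o)
for n in("side","top"):
    c=viewer.camera(n); cv2.imwrite(f"pics/{n}0.png",c["pixels"][:,:,::-1]); np.savez(f"{n}.npz",K=c["intrinsics"],E=c["extrinsics"]); print(n,c["intrinsics"],c["extrinsics"],[k for k in c])
E
```

```text
pics
{'clock': 0.0, 'joint_pos': array([-1.2126234 ,  0.33283386, -0.06474022,  1.46095628,  0.0216098 ,
        1.34990257, -0.0884907 ]), 'joint_velocities': array([-3.68262486e-05, -1.19105936e-03, -6.07002345e-04,  1.31632387e-03,
        2.46238217e-04,  5.42615056e-04,  1.50144470e-04]), 'tau': array([-6.01785887e-04, -6.25434780e+01,  4.87719092e-02, -3.91614640e+01,
        1.61128171e-02,  9.80179233e-03, -7.07672768e-06]), 'position': array([0.23212646, 0.57991109, 0.24953261]), 'ee_rot': array([ 1.89203591e-01,  9.81937630e-01, -6.94522262e-04, -1.01605304e-04]), 'ft_force': array([ 0.7698175 , -0.48339896, -0.23884627]), 'torque': array([-0.02444639,  0.01380877, -0.00595074]), 'grasp_force': 0.0, 'grip_width': 0.9987865179065007}
side [[428.45049447   0.         260.22639539]
 [  0.         428.45049447 187.66446274]
 [  0.           0.           1.        ]] [[ 7.47947015e-01 -6.63758290e-01  4.41724876e-04 -4.44049456e-01]
 [ 4.28394071e-01  4.83238155e-01  7.63517784e-01 -3.78768823e-01]
 [-5.07004717e-01 -5.70881615e-01  6.45786651e-01 -1.36390357e+00]
 [ 0.00000000e+00  0.00000000e+00  0.00000000e+00  1.00000000e+00]] ['pixels', 'intrinsics', 'extrinsics']
top [[401.82183939   0.         257.74360679]
 [  0.         401.82183939 193.19382775]
 [  0.           0.           1.        ]] [[-0.00825559 -0.99993484  0.00788461 -0.01088882]
 [ 0.98375201 -0.00670734  0.17940732 -0.6126889 ]
 [-0.17934275  0.00923761  0.98374328 -1.1740321 ]
 [ 0.          0.          0.          1.        ]] ['pixels', 'intrinsics', 'extrinsics']
```

```bash
python3 - <<'E'
import cv2
for n in("side","top"):
    i=cv2.imread(f"pics/{n}0.png"); cv2.imwrite(f"pics/{n}0b.png",cv2.resize(i,(796,597),interpolation=cv2.INTER_CUBIC))
E
```

```text
(no output)
```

View pics/top0b.png

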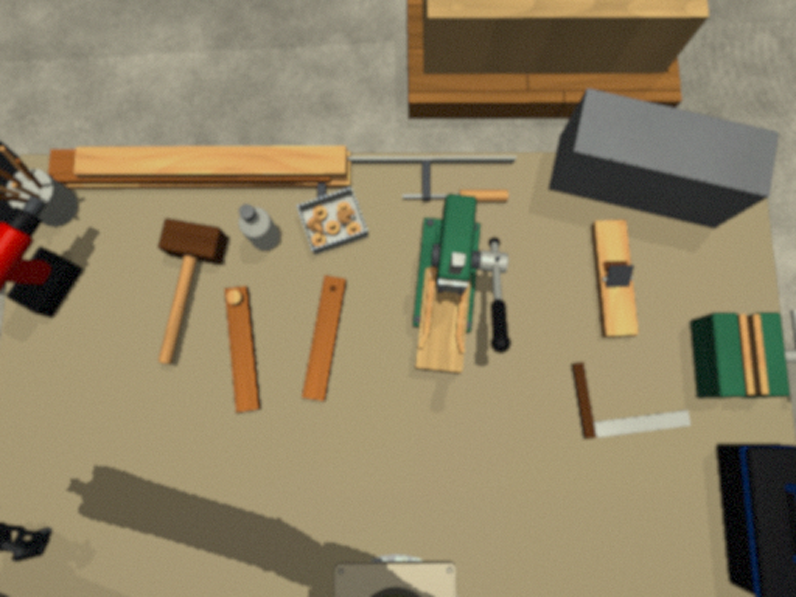

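View pics/side0b.png

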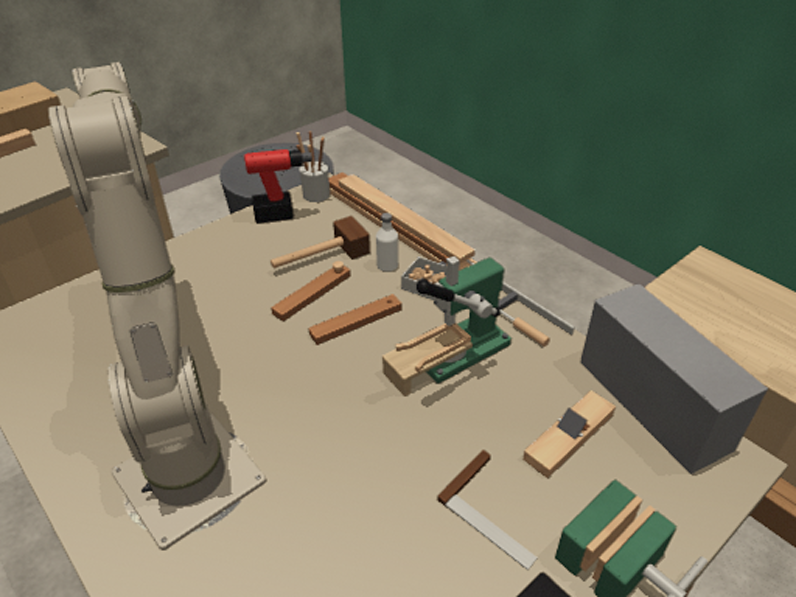

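The top view shows the work rail with its foot at (235,297) and its near end at (247,410), left of the bare rail. The press is at about (450,270), and its lever grip is at about (500,325). I'll enlarge both areas to measure them.

```bash
python3 - <<'E'
import cv2
i=cv2.imread("pics/top0.png")
a=cv2.resize(i[175:275,135:210],None,fx=5.2,fy=5.2,interpolation=cv2.INTER_CUBIC)
b=cv2.resize(i[150:250,260:335],None,fx=5.2,fy=5.2,interpolation=cv2.INTER_CUBIC)
cv2.imwrite("pics/crop.png",cv2.hconcat([a,b])); print(a.shape)
s=cv2.imread("pics/side0.png")
cv2.imwrite("pics/crops.png",cv2.resize(s[155:260,240:340],None,fx=5.6,fy=5.6,interpolation=cv2.INTER_CUBIC))
E
```

```text
(520, 390, 3)
```

View pics/crop.png

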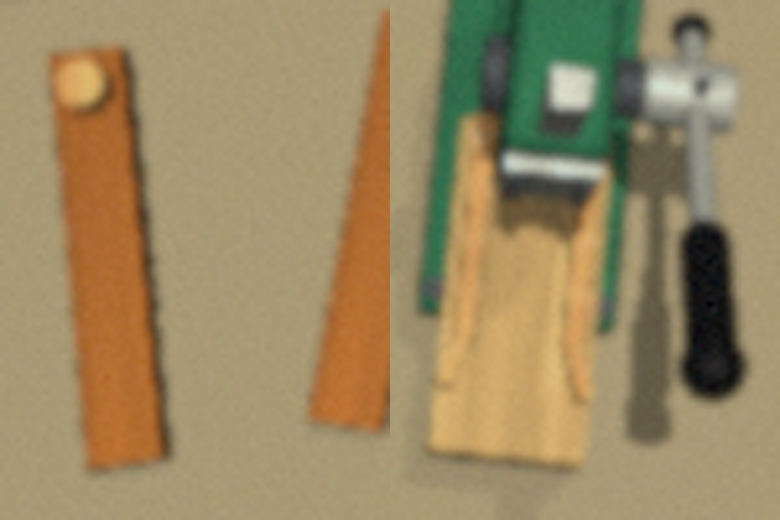

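View pics/crops.png

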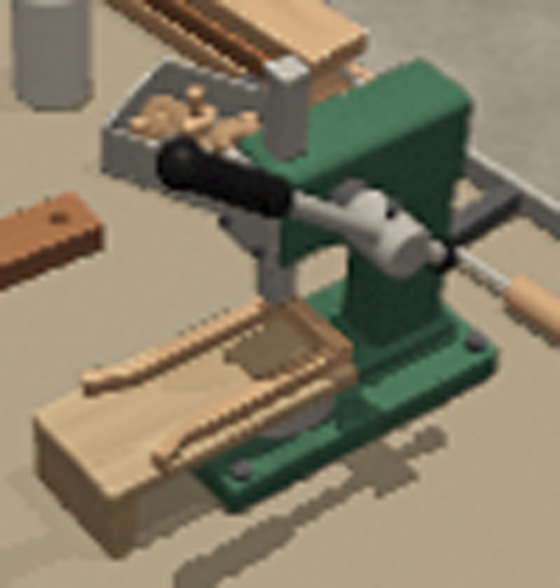

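The left crop shows the rail's top-face corners: far (52,52) and (126,48), near (88,468) and (163,458), with the foot at (82,83). The right crop shows the bed's front corners at (430,452) and (580,466), and the ram top centred at (572,87). In the side crop the bed's front corners are at (37,417) and (120,497), the ram top is at (285,62), and the grip's end is at about (180,165).

```bash
cat > h.py <<'E'
import numpy as np
from scipy.optimize import least_squares
C={n:np.load(f"{n}.npz") for n in("side","top")}
def proj(n,P):
    K,E=C[n]["K"],C[n]["E"]; p=(np.asarray(P)@E[:3,:3].T+E[:3,3])*[1,-1,-1]
    return (p@K.T)[:,:2]/p[:,2:]
def un(p,o,s): return (np.array(p,float)+.5)/s-.5+np.array(o)
def world(v,P):
    c,s=np.cos(v[2]),np.sin(v[2]); P=np.asarray(P,float)
    return P@np.array([[c,s,0],[-s,c,0],[0,0,1]])+[v[0],v[1],0]
def fit(obs,v0):
    f=lambda v:np.concatenate([(proj(n,world(v,P))-p).ravel() for n,P,p in obs])
    r=least_squares(f,v0,loss="soft_l1"); return r.x,f(r.x).reshape(-1,2).round(1)
E
python3 - <<'E'
from h import *
T=lambda p:un(p,(135,175),5.2); B=lambda p:un(np.array(p)-[390,0],(260,150),5.2); S=lambda p:un(p,(240,155),5.6)
h=.125;w=.0225
print(fit([("top",[[h,w,.025],[h,-w,.025],[-h,w,.025],[-h,-w,.025],[.1,0,.047]],T([[52,52],[126,48],[88,468],[163,458],[82,83]]))],[.6,.2,0]))
for use in (0,1,2):
  ob=[("top",[[-.16,.045,.06],[-.16,-.045,.06],[0,0,.3]],B([[430,452],[580,466],[572,87]])),
   ("side",[[-.16,.045,.06],[-.16,-.045,.06],[0,0,.3]],S([[37,417],[120,497],[285,62]]))]
  if use<2: ob=[ob[use]]
  v,r=fit(ob,[.7,-.1,0]); print(v,r.tolist())
g=lambda q:[-0.0+.028-.16*np.cos(q),-.072,.2+.16*np.sin(q)]
for q in(.698,-.19): print(world(v,[g(q)]))
print(proj("side",world(v,[g(.698)])),proj("top",world(v,[g(.698)])), S([[230,183]]),B([[706,290]]))
print("seat",world(v,[[-.1,0,.06],[-.123,0,.06]]))
E
```

```text
(array([0.52607208, 0.30193249, 0.12485069]), array([[-0.1,  0.2],
       [-0. , -0.8],
       [-0.2,  0.3],
       [ 0.2,  0.3],
       [ 0.2, -0.2]]))
[ 0.63468371 -0.10463126 -0.11499724] [[-0.5, -0.3], [0.7, 0.2], [-0.1, 0.1]]
[ 0.63938885 -0.10244059 -0.06853582] [[-0.4, -0.1], [0.1, 0.3], [0.3, -0.3]]
[ 0.63596609 -0.10448058 -0.10197771] [[0.2, -0.5], [1.3, -0.3], [-0.2, -0.4], [-1.3, -0.4], [-1.5, 0.4], [-0.0, 0.4]]
[[ 0.53454713 -0.16647811  0.30282987]]
[[ 0.50018655 -0.1629619   0.16978258]]
[[281.38838336 187.34721102]] [[321.12222555 206.14606489]] [[280.66071429 187.26785714]] [[320.36538462 205.36538462]]
seat [[ 0.53648562 -0.09430047  0.06      ]
 [ 0.51360511 -0.09195905  0.06      ]]
```

```bash
cat >> h.py <<'E'
from scipy.spatial.transform import Rotation as Rt
def go(p,yaw=None):
    """Shift to world p in tool units as the tool stands after the spin that lays its y along world yaw+90 deg."""
    from workcell import manip
    o=manip.get_obs(); R=Rt.from_quat(o["ee_rot"]); s=0
    if yaw is not None:
        y=R.as_matrix()[:,1]; d=yaw+np.pi/2-np.arctan2(y[1],y[0]); d=(d+np.pi/2)%np.pi-np.pi/2
        s=-d/np.pi; R=Rt.from_rotvec([0,0,d])*R
    print("t",round(o["clock"],2),"p",o["position"].round(4),"q",o["ee_rot"].round(3),"F",o["ft_force"].round(1),"w",round(o["grip_width"],3),round(o["grasp_force"],1),"j",o["joint_pos"].round(2))
    print("spin",round(s,4),"shift",(R.inv().apply(np.array(p)-o["position"])/.4).round(4))
E
python3 - <<'E'
from h import *
print(world([.5261,.3019,.1249],[[-.085,0,0]]))
go([.4418,.2913,.12],.1249)
E
```

```text
[[0.44176214 0.29131108 0.        ]]
t 0.1 p [0.2322 0.5799 0.2496] q [ 0.189  0.982 -0.001 -0.   ] F [-0.5  0.   0.2] w 0.997 0.0 j [-1.21  0.33 -0.06  1.46  0.02  1.35 -0.09]
spin -0.161 shift [-0.4301 -0.7809  0.325 ]
```

Call:
arm_command(
  series="0 0 0 0 -0.0537; 0 0 0 0 -0.0537; 0 0 0 0 -0.0536; 0 -0.0614 -0.1116 0 0; 0 -0.0614 -0.1116 0 0; 0 -0.0614 -0.1116 0 0; 0 -0.0614 -0.1116 0.03 0; 0 -0.0614 -0.1116 0.06 0; 0 -0.0614 -0.1116 0.06 0; 0 -0.0615 -0.1113 0.06 0",
  newtons=60,
)

```text
clock: 1.35
position: [0.4425, 0.2902, 0.1655]
ee_rot: [-0.063, 0.998, 0.0, 0.0]
ft_force: [0.9, 0.0, 0.3]
grip_width: 0.998
grasp_force: 0.0
```

```bash
python3 - <<'E'
from h import *
import cv2
from workcell import viewer
go([.4418,.2913,.026],.1249)
c=viewer.camera("wrist"); cv2.imwrite("pics/w1.png",c["pixels"][:,:,::-1])
E
```

```text
t 1.35 p [0.4425 0.2902 0.1655] q [-0.063  0.998  0.     0.   ] F [0.9 0.  0.3] w 0.998 0.0 j [-0.74  0.19  0.08  1.83 -0.02  1.13  1.04]
spin 0.0001 shift [0.0013 0.0028 0.3487]
```

View pics/w1.png

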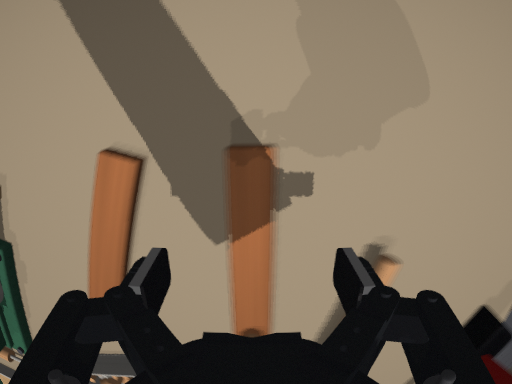

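The wrist picture shows the rail (columns 230–272) centred between the fingers (165 to 338), so I can go down and grip.

Call:
arm_command(
  series="0 0.0013 0.0028 0.12 0; 0 0 0 0.12 0; 0 0 0 0.09 0; 0 0 0 0.0187 0; 0 0 0 0 0; 0.7 0 0 0 0; 0.7 0 0 0 0; 0.7 0 0 0 0; 0.7 0 0 0 0; 0.7 0 0 0 0",
  newtons=70,
)

```text
clock: 2.65
position: [0.4419, 0.2934, 0.0282]
ee_rot: [-0.062, 0.998, 0.001, 0.001]
ft_force: [-1.2, -1.4, 8.5]
grip_width: 0.506
grasp_force: 71.9
```

```bash
python3 - <<'E'
from h import *
go([.4418,.2913,.17],.1249)
E
```

```text
t 2.65 p [0.4419 0.2934 0.0282] q [-0.062  0.998  0.001  0.001] F [-1.2 -1.4  8.5] w 0.506 71.9 j [-0.73  0.37  0.07  1.93 -0.03  0.84  1.05]
spin 0.0 shift [ 3.000e-04 -4.800e-03 -3.545e-01]
```

Call:
arm_command(
  series="0.7 0 0 -0.03 0; 0.7 0 0 -0.08 0; 0.7 0 0 -0.1 0; 0.7 0 0 -0.09 0; 0.7 0 0 0 0.018; 0.7 0 0 0 0.018; 0.7 0 0 0 0.018; 0.7 0 0 0 0.0176; 0.7 0 0 0 0; 0.7 0 0 0 0",
)

```text
clock: 3.9
position: [0.441, 0.2928, 0.147]
ee_rot: [0.049, 0.999, 0.0, -0.0]
ft_force: [0.3, 0.6, -2.8]
grip_width: 0.51
grasp_force: 71.8
```

```bash
python3 - <<'E'
from h import *
go([.3867,-.0795,.150],-.1)
E
```

```text
t 3.9 p [0.441  0.2928 0.147 ] q [ 0.049  0.999  0.    -0.   ] F [ 0.3  0.6 -2.8] w 0.51 71.8 j [-0.76  0.21  0.1   1.85 -0.02  1.09  0.82]
spin 0.0004 shift [ 0.0423 -0.9396 -0.0075]
```

Call:
arm_command(
  series="0.7 0.005 -0.05 0 0; 0.7 0.005 -0.11 -0.0075 0; 0.7 0.005 -0.13 0 0; 0.7 0.005 -0.13 0 0; 0.7 0.005 -0.13 0 0; 0.7 0.005 -0.13 0 0; 0.7 0.005 -0.13 0 0; 0.7 0.005 -0.09 0 0; 0.7 0.002 -0.04 0 0; 0.7 0 0 0 0",
)

```text
clock: 5.15
position: [0.3861, -0.0809, 0.1498]
ee_rot: [0.051, 0.999, 0.0, -0.0]
ft_force: [0.8, 0.5, -2.6]
grip_width: 0.506
grasp_force: 71.9
```

```bash
python3 - <<'E'
from h import *
import cv2
from workcell import viewer
go([.3867,-.0795,.150],-.1)
t=viewer.camera("top")["pixels"][:,:,::-1]; s=viewer.camera("side")["pixels"][:,:,::-1]
cv2.imwrite("pics/t2.png",t); cv2.imwrite("pics/s2.png",s)
a=cv2.resize(t[140:250,240:320],None,fx=5,fy=5,interpolation=cv2.INTER_CUBIC)
b=cv2.resize(s[150:260,240:315],None,fx=5,fy=5,interpolation=cv2.INTER_CUBIC)
cv2.imwrite("pics/c2.png",cv2.hconcat([a,b]))
E
```

```text
t 5.15 p [ 0.3861 -0.0809  0.1498] q [ 0.051  0.999  0.    -0.   ] F [ 0.8  0.5 -2.6] w 0.506 71.9 j [-0.38 -0.13  0.45  2.17  0.06  1.09  1.5 ]
spin -0.0008 shift [-0.0011  0.0036 -0.0005]
```

View pics/c2.png

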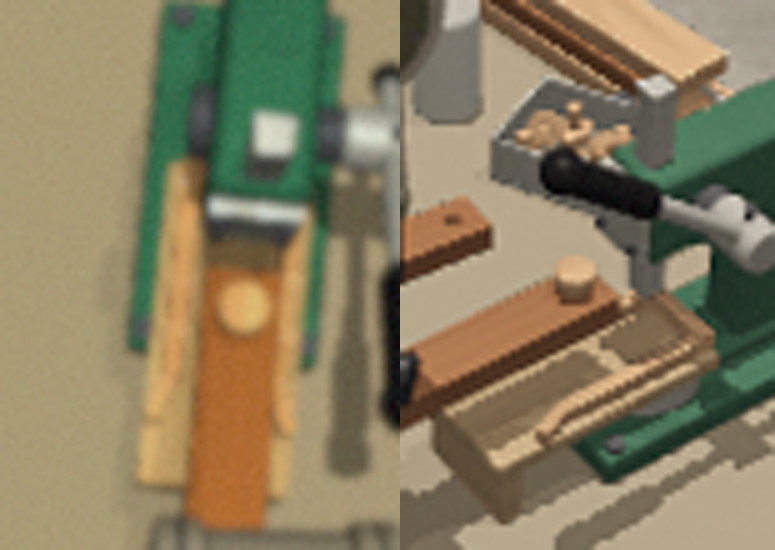

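The top crop shows the foot at (244,306) and the rail's end edge near row 267 between columns 207 and 279, with the rail over the bed. The bed's front corners are (138,485) and (284,500), and the ram top is at (275,135). Side crop: foot top at about (576,266). I'll check the rail against the press using the same camera.

```bash
python3 - <<'E'
from h import *
T=lambda p:un(p,(240,140),5); S=lambda p:un(np.array(p)-[400,0],(240,150),5)
bed=[[-.16,.045,.06],[-.16,-.045,.06],[0,0,.3]]
tp=[("top",bed,T([[138,485],[284,500],[275,135]]))]
sp=[("side",bed,S([[435,438],[507,510],[655,88]]))]
for o in(tp,sp,tp+sp): 
    v,r=fit(o,[.63,-.1,-.1]); print("press",v.round(4),r.tolist())
r0=[.3861+.085,-.0809-.0085,-.102]
for z in(.122,):
  tr=[("top",[[.125,.0225,z+.025],[.125,-.0225,z+.025],[.1,0,z+.047]],T([[207,268],[280,267],[244,306]]))]
  sr=[("side",[[.1,0,z+.047],[.125,-.0225,z+.025]],S([[576,266],[625,292]]))]
  for o in(tr,sr,tr+sr):
    for n,P,p in o: print(n,(proj(n,world(r0,P))-p).round(1).tolist())
  print(fit(tr,r0))
# fences predicted, top view crop coords
v=[.6355,-.1045,-.1]
for P in([-.02,.0255,.074],[-.093,.0255,.074],[-.093,-.0255,.074],[-.04,-.0255,.074],[-.123,.033,.074],[-.123,-.033,.074],[.037,.045,.06]):
    print(P,((proj("top",world(v,[P]))[0]-[240,140]+.5)*5-.5).round(0),(((proj("side",world(v,[P]))[0]-[240,150]+.5)*5-.5)+[400,0]).round(0))
E
```

```text
press [ 0.634  -0.1048 -0.1154] [[-0.3, -0.2], [0.4, 0.1], [-0.1, 0.1]]
press [ 0.618  -0.1223 -0.0107] [[-0.8, -0.6], [1.6, -0.4], [-0.2, 3.5]]
press [ 0.6343 -0.106  -0.0931] [[1.2, 0.1], [2.0, -0.3], [0.4, -0.0], [-1.6, -7.8], [-1.2, -7.2], [-0.2, -0.7]]
top [[-0.3, -0.8], [1.0, 0.9], [0.2, -0.2]]
side [[-0.5, 0.3], [-0.8, 0.4]]
top [[-0.3, -0.8], [1.0, 0.9], [0.2, -0.2]]
side [[-0.5, 0.3], [-0.8, 0.4]]
(array([ 0.47037427, -0.09821048, -0.0172967 ]), array([[-0.9, -0.1],
       [ 0.4,  0.3],
       [ 0.3, -0.2]]))
[-0.02, 0.0255, 0.074] [193. 253.] [597. 318.]
[-0.093, 0.0255, 0.074] [183. 372.] [517. 359.]
[-0.093, -0.0255, 0.074] [268. 380.] [560. 400.]
[-0.04, -0.0255, 0.074] [275. 293.] [618. 369.]
[-0.123, 0.033, 0.074] [166. 421.] [478. 370.]
[-0.123, -0.033, 0.074] [277. 431.] [532. 424.]
[0.037, 0.045, 0.06] [168. 164.] [640. 287.]
```

```bash
python3 - <<'E'
from h import *
import cv2
v=[.6355,-.1045,-.1]
L=[[[.02,s*.0255,z],[-.093,s*.0255,z],[-.123,s*.033,z]] for s in(1,-1) for z in(.074,)]
L+=[[[.025,.0255,.078],[.025,-.0255,.078]],[[.037,.045,.06],[-.16,.045,.06],[-.16,-.045,.06],[.037,-.045,.06]]]
out=[]
for n,(x,y,w,h) in(("top",(278,172,38,70)),("side",(244,205,62,50))):
    k=8 if n=="top" else 7
    i=cv2.resize(cv2.imread(f"pics/{n}0.png")[y:y+h,x:x+w],None,fx=k,fy=k,interpolation=cv2.INTER_CUBIC)
    for l in L:
        q=((proj(n,world(v,l))-[x,y]+.5)*k-.5).round().astype(int)
        cv2.polylines(i,[q],False,(255,0,0),1)
    out.append(cv2.copyMakeBorder(i,0,560-i.shape[0],0,4,cv2.BORDER_CONSTANT))
cv2.imwrite("pics/ov.png",cv2.hconcat(out))
E
```

```text
(no output)
```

View pics/ov.png

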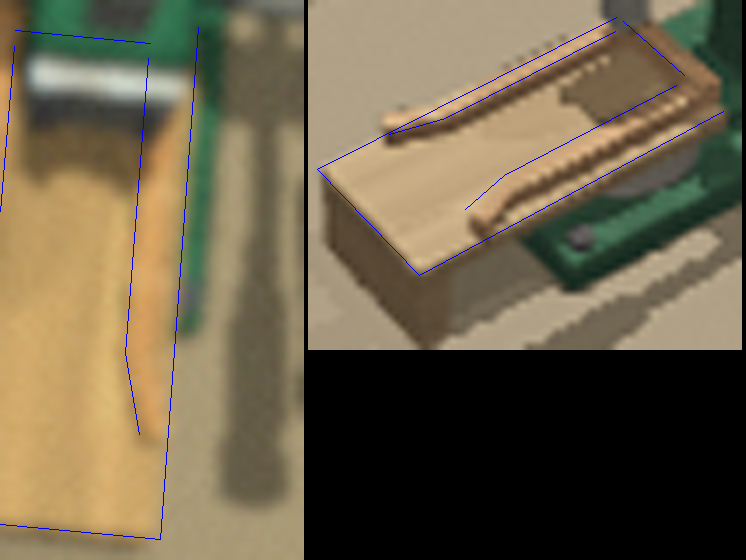

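```bash
python3 - <<'E'
from h import *
go([.3866,-.0788,.1055],-.106)
E
```

```text
t 5.25 p [ 0.3866 -0.0793  0.1498] q [ 0.05   0.999  0.    -0.   ] F [-0.8  0.6 -3. ] w 0.507 71.9 j [-0.39 -0.13  0.45  2.17  0.06  1.09  1.5 ]
spin 0.002 shift [0.0002 0.0012 0.1107]
```

Call:
arm_command(
  series="0.7 0 0.0012 0.03 0.002; 0.7 0 0 0.04 0; 0.7 0 0 0.03 0; 0.7 0 0 0.0107 0; 0.7 0 0 0 0; 0.7 0 0 0 0; 0.7 0 0 0 0; 0.7 0 0 0 0; 0.7 0 0 0 0; 0.7 0 0 0 0",
)

```text
clock: 6.5
position: [0.387, -0.0791, 0.1056]
ee_rot: [0.053, 0.999, 0.0, 0.0]
ft_force: [1.4, 0.7, -2.5]
grip_width: 0.507
grasp_force: 71.9
```

```bash
python3 - <<'E'
from h import *
import cv2
from workcell import viewer
go([.3866,-.0788,.1055],-.106)
t=viewer.camera("top")["pixels"][:,:,::-1]; s=viewer.camera("side")["pixels"][:,:,::-1]
cv2.imwrite("pics/t3.png",t); cv2.imwrite("pics/s3.png",s)
a=cv2.resize(t[172:244,264:308],None,fx=8,fy=8,interpolation=cv2.INTER_CUBIC)
b=cv2.resize(s[190:262,244:300],None,fx=8,fy=8,interpolation=cv2.INTER_CUBIC)
cv2.imwrite("pics/c3.png",cv2.hconcat([a,b])); print(a.shape,b.shape)
E
```

```text
t 6.5 p [ 0.387  -0.0791  0.1056] q [0.053 0.999 0.    0.   ] F [ 1.4  0.7 -2.5] w 0.507 71.9 j [-0.39 -0.06  0.47  2.22  0.03  0.97  1.53]
spin -0.0001 shift [0.0011 0.0007 0.0001]
(576, 352, 3) (576, 448, 3)
```

View pics/c3.png

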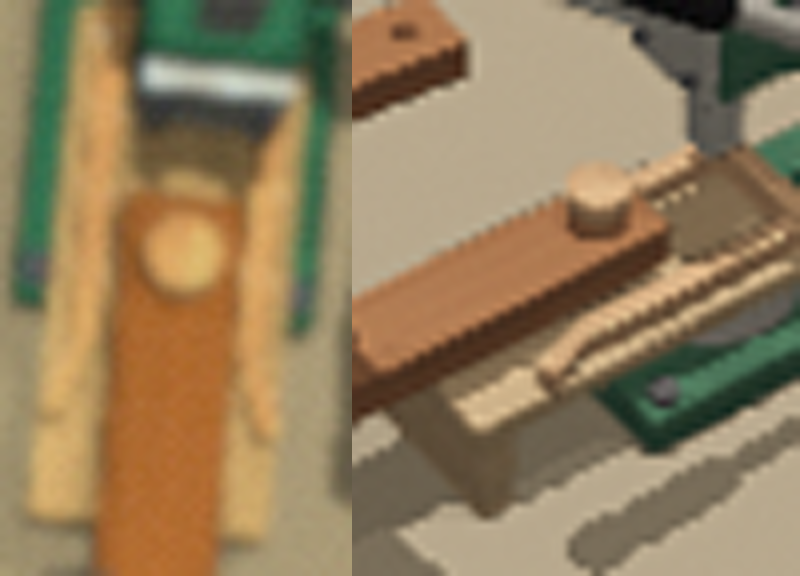

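The top crop shows the rail's edges at columns 122/243 (row 215) and 113/236 (row 300). The fence inner edges are at about 113/255 (row 215) and 103/246 (row 300). I'll put both at their true heights to compare them.

```bash
cat >> h.py <<'E'
def back(n,px,z):
    K,E=C[n]["K"],C[n]["E"]; d=np.linalg.solve(K,[px[0],px[1],1])*[1,-1,-1]
    d=E[:3,:3].T@d; c=-E[:3,:3].T@E[:3,3]; return c+d*(z-c[2])/d[2]
E
python3 - <<'E'
from h import *
v=[.6355,-.1045,-.1]
def loc(P):
    c,s=np.cos(v[2]),np.sin(v[2]); d=P-np.array([v[0],v[1],0]); return [round(1e3*(c*d[0]+s*d[1]),1),round(1e3*(-s*d[0]+c*d[1]),1)]
T=lambda p:un(p,(264,172),8); S=lambda p:un(np.array(p)-[352,0],(244,190),8)
print("fence L",[loc(back("top",T(p),.074)) for p in((113,215),(103,300))],"R",[loc(back("top",T(p),.074)) for p in((255,215),(246,300))])
print("rail L",[loc(back("top",T(p),.1024)) for p in((122,215),(113,300),(106,400))],"R",[loc(back("top",T(p),.1024)) for p in((243,215),(236,300),(228,400))])
print("foot",loc(back("top",T((185,250)),.1244)),"ram top",loc(back("top",T((230,8)),.3)))
print("bed",[loc(back("top",T(p),.06)) for p in((30,515),(268,540))])
print("side fence R",[loc(back("side",S(p),.074)) for p in((580,335),(785,225))],"L",[loc(back("side",S(p),.074)) for p in((640,193),(697,157))])
print("side rail R",[loc(back("side",S(p),.1024)) for p in((668,228),(352,392))], "foot",loc(back("side",S((600,182)),.1244)))
g=np.array([.387,-.0791,0]);a=-.106
print("FK rail R",[loc(g+[np.cos(a)*l+np.sin(a)*.0225,np.sin(a)*l-np.cos(a)*.0225,0]) for l in(.21,.0)],"foot",loc(g+[np.cos(a)*.185,np.sin(a)*.185,0]))
E
```

```text
fence L [[np.float64(-45.4), np.float64(24.9)], [np.float64(-77.9), np.float64(26.0)]] R [[np.float64(-40.5), np.float64(-28.3)], [np.float64(-73.0), np.float64(-27.3)]]
rail L [[np.float64(-50.1), np.float64(22.8)], [np.float64(-81.7), np.float64(23.5)], [np.float64(-118.5), np.float64(23.0)]] R [[np.float64(-45.9), np.float64(-21.4)], [np.float64(-77.6), np.float64(-21.2)], [np.float64(-114.4), np.float64(-21.1)]]
foot [np.float64(-64.5), np.float64(0.2)] ram top [np.float64(-16.8), np.float64(4.0)]
bed [[np.float64(-159.2), np.float64(45.8)], [np.float64(-160.3), np.float64(-43.5)]]
side fence R [[np.float64(-96.9), np.float64(-33.6)], [np.float64(21.1), np.float64(-33.0)]] L [[np.float64(-19.7), np.float64(22.5)], [np.float64(16.8), np.float64(26.1)]]
side rail R [[np.float64(-42.4), np.float64(-25.6)], [np.float64(-212.1), np.float64(-25.3)]] foot [np.float64(-63.3), np.float64(-2.4)]
FK rail R [[np.float64(-39.9), np.float64(-23.3)], [np.float64(-249.9), np.float64(-22.0)]] foot [np.float64(-64.8), np.float64(-0.6)]
```

```bash
python3 - <<'E'
from h import *
go([.387,-.0803,.091],-.112)
E
```

```text
t 6.6 p [ 0.387  -0.0791  0.1055] q [0.053 0.999 0.    0.   ] F [ 0.4  0.1 -2. ] w 0.503 71.9 j [-0.39 -0.06  0.47  2.22  0.03  0.97  1.53]
spin 0.0018 shift [-0.0004 -0.0029  0.0363]
```

Call:
arm_command(
  series="0.7 -0.0004 -0.003 0 0.002; 0.7 0 0 0 0; 0.7 0 0 0.005 0; 0.7 0 0 0.005 0; 0.7 0 0 0.005 0; 0.7 0 0 0.005 0; 0.7 0 0 0.005 0; 0.7 0 0 0.005 0; 0.7 0 0 0 0; 0.7 0 0 0 0",
)

```text
clock: 7.85
position: [0.3871, -0.0803, 0.0936]
ee_rot: [0.056, 0.998, 0.0, 0.0]
ft_force: [-0.4, -0.1, -2.7]
grip_width: 0.5
grasp_force: 71.9
```

Call:
arm_command(
  series="0.7 0 0 0.003 0; 0.7 0 0 0.003 0; 0.7 0 0 0.003 0; 0.7 0 0 0.002 0; 0.7 0 0 0.002 0; 0.7 0 0 0 0; 0.7 0 0 0 0; 0.7 0 0 0 0; 0.7 0 0 0 0; 0.7 0 0 0 0",
)

```text
clock: 9.1
position: [0.3871, -0.0804, 0.0884]
ee_rot: [0.056, 0.998, 0.0, 0.0]
ft_force: [-0.5, -0.6, -1.4]
grip_width: 0.506
grasp_force: 72.0
```

Call:
arm_command(
  series="0.7 -0.012 0 0 0; 0.7 -0.012 0 0 0; 0.7 -0.012 0 0 0; 0.7 -0.012 0 0 0; 0.7 -0.012 0 0 0; 0.7 -0.012 0 0 0; 0.7 -0.012 0 0 0; 0.7 -0.012 0 0 0; 0.7 -0.012 0 0 0; 0.7 0 0 0 0",
)

```text
clock: 10.35
position: [0.4307, -0.0852, 0.0885]
ee_rot: [0.056, 0.998, -0.0, 0.001]
ft_force: [1.1, 0.8, -1.6]
grip_width: 0.509
grasp_force: 72.0
```

Call:
arm_command(
  series="0.7 -0.01 0 0 0; 0.7 -0.01 0 0 0; 0.7 -0.01 0 0 0; 0.7 -0.01 0 0 0; 0.7 -0.004 0 0 0; 0.7 -0.003 0 0 0; 0.7 -0.003 0 0 0; 0.7 0 0 0 0; 0.7 0 0 0 0; 0.7 0 0 0 0",
)

```text
clock: 11.6
position: [0.45, -0.0874, 0.0884]
ee_rot: [0.056, 0.998, 0.0, 0.0]
ft_force: [0.2, 3.6, -2.2]
grip_width: 0.505
grasp_force: 72.1
```

Call:
arm_command(
  series="0.7 -0.003 0 0 0; 0.7 -0.003 0 0 0; 0.7 -0.003 0 0 0; 0.7 0 0 0 0; 0.7 0 0 0 0; 0.7 0 0 0 0; 0.7 0 0 0 0; 0.7 0 0 0 0; 0.7 0 0 0 0; 0.7 0 0 0 0",
)

```text
clock: 12.85
position: [0.4513, -0.0875, 0.0882]
ee_rot: [0.056, 0.998, 0.001, -0.003]
ft_force: [-14.6, 5.2, 13.6]
grip_width: 0.506
grasp_force: 73.8
```

Call:
arm_command(
  series="0.7 0.003 0 0 0; 0.7 0 0 0 0; 0 0 0 0 0; 0 0 0 0 0; 0 0 0 0 0; 0 0 0 0 0; 0 0 0 -0.03 0; 0 0 0 -0.06 0; 0 0.03 0 -0.06 0; 0 0.06 0 0 0",
)

```text
clock: 14.1
position: [0.4177, -0.084, 0.1507]
ee_rot: [0.056, 0.998, 0.0, 0.002]
ft_force: [-1.1, -0.3, 0.1]
grip_width: 1.002
grasp_force: 0.0
```

```bash
python3 - <<'E'
from h import *
import cv2
from workcell import viewer
go([.4,-.09,.36],-.11)
t=viewer.camera("top")["pixels"][:,:,::-1]; s=viewer.camera("side")["pixels"][:,:,::-1]
a=cv2.resize(t[172:244,264:308],None,fx=8,fy=8,interpolation=cv2.INTER_CUBIC)
b=cv2.resize(s[190:262,244:300],None,fx=8,fy=8,interpolation=cv2.INTER_CUBIC)
cv2.imwrite("pics/c4.png",cv2.hconcat([a,b]))
E
```

```text
t 14.1 p [ 0.4177 -0.084   0.1507] q [0.056 0.998 0.    0.002] F [-1.1 -0.3  0.1] w 1.002 0.0 j [-0.39 -0.05  0.48  2.11  0.03  1.08  1.53]
spin -0.0009 shift [ 0.0402 -0.0197 -0.5233]
```

View pics/c4.png

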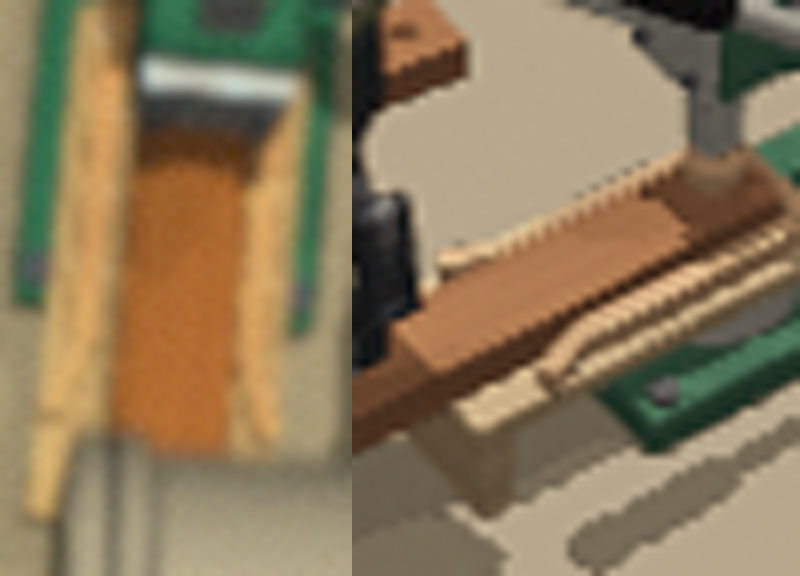

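The rail lies between the fences against the stop, with its foot directly under the ram (side crop (715,170)). Next is the lever.

Call:
arm_command(
  series="0 0.03 0 -0.02 0; 1 0 0 -0.1 0; 1 0 0 -0.13 0; 1 0 0 -0.13 0; 1 0 0 -0.13 0; 1 0 0 -0.1 0; 1 0 0 0 0; 1 0 0 0 0; 1 0 0 0 0; 1 0 0 0 0",
)

```text
clock: 15.45
position: [0.4043, -0.0823, 0.3917]
ee_rot: [0.056, 0.998, -0.0, -0.001]
ft_force: [1.2, -0.3, -0.2]
grip_width: -0.001
grasp_force: 0.0
```

```bash
python3 - <<'E'
from h import *
go([.530,-.1664,.385],-.11)
E
```

```text
t 15.45 p [ 0.4043 -0.0823  0.3917] q [ 0.056  0.998 -0.    -0.001] F [ 1.2 -0.3 -0.2] w -0.001 0.0 j [-0.41 -0.23  0.41  1.74  0.09  1.62  1.45]
spin -0.0008 shift [-0.3354 -0.1744  0.0163]
```

Call:
arm_command(
  series="1 0 -0.05 -0.04 0; 1 0 -0.1244 0 0; 1 -0.05 0 0 0; 1 -0.1 0 0 0; 1 -0.1 0 0 0; 1 -0.0854 0 0 0; 1 0 0 0.04 0; 1 0 0 0.016 0; 1 0 0 0 0; 1 0 0 0 0",
)

```text
clock: 16.7
position: [0.5296, -0.1668, 0.3867]
ee_rot: [0.056, 0.998, 0.0, 0.001]
ft_force: [0.5, 0.5, -0.8]
grip_width: -0.003
grasp_force: 0.0
```

```bash
python3 - <<'E'
from h import *
import cv2
from workcell import viewer
go([.530,-.1664,.345],-.11)
t=viewer.camera("top")["pixels"][:,:,::-1]; s=viewer.camera("side")["pixels"][:,:,::-1]
a=cv2.resize(t[150:245,270:345],None,fx=5,fy=5,interpolation=cv2.INTER_CUBIC)
b=cv2.resize(s[120:215,235:320],None,fx=5,fy=5,interpolation=cv2.INTER_CUBIC)
cv2.imwrite("pics/c5.png",cv2.hconcat([a,b]))
E
```

```text
t 16.7 p [ 0.5296 -0.1668  0.3867] q [0.056 0.998 0.    0.001] F [ 0.5  0.5 -0.8] w -0.003 0.0 j [-0.33  0.14  0.64  1.44 -0.09  1.58  1.76]
spin -0.0008 shift [-0.0007  0.001   0.1043]
```

View pics/c5.png

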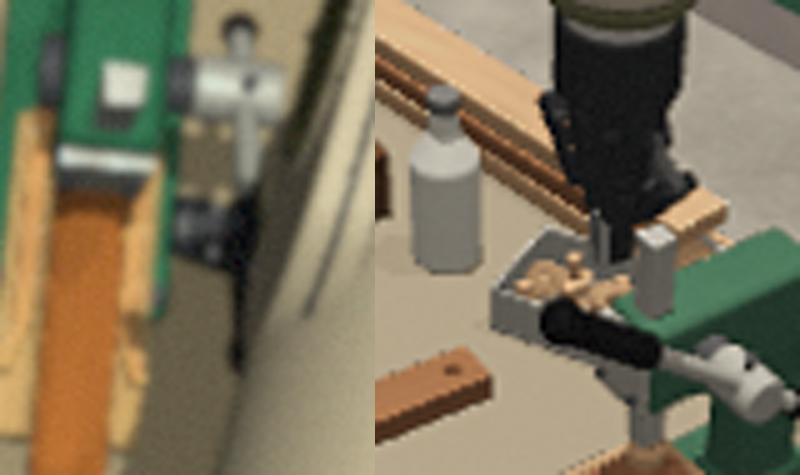

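The side crop shows the shut fingertips at about (605,245), straight above the middle of the grip at (605,330). I'll come down to contact.

Call:
arm_command(
  series="1 0 0 0.03 0; 1 0 0 0.025 0; 1 0 0 0.015 0; 1 0 0 0.01 0; 1 0 0 0.01 0; 1 0 0 0.01 0; 1 0 0 0.005 0; 1 0 0 0 0; 1 0 0 0 0; 1 0 0 0 0",
)

```text
clock: 18.05
position: [0.5302, -0.1668, 0.3441]
ee_rot: [0.056, 0.998, 0.0, 0.0]
ft_force: [1.8, -0.3, 2.5]
grip_width: 0.001
grasp_force: 1.7
```

Call:
arm_command(
  series="1 0.012 0 0.018 0; 1 0.012 0 0.02 0; 1 0.011 0 0.02 0; 1 0.01 0 0.02 0; 1 0.009 0 0.02 0; 1 0.008 0 0.02 0; 1 0.007 0 0.02 0; 1 0.007 0 0.02 0; 1 0 0 0 0; 1 0 0 0 0",
)

```text
clock: 19.3
position: [0.4996, -0.1633, 0.2808]
ee_rot: [0.056, 0.998, 0.0, 0.0]
ft_force: [-2.1, 0.6, 8.7]
grip_width: -0.002
grasp_force: 3.9
```

Call:
arm_command(
  series="1 0.005 0 0.02 0; 1 0.004 0 0.02 0; 1 0.003 0 0.02 0; 1 0.002 0 0.02 0; 1 0.001 0 0.02 0; 1 0 0 0.02 0; 1 0 0 0.02 0; 1 -0.002 0 0.02 0; 1 -0.002 0 0.013 0; 1 0 0 0 0",
)

```text
clock: 20.55
position: [0.4937, -0.1629, 0.2107]
ee_rot: [0.057, 0.998, 0.0, -0.002]
ft_force: [-9.1, 1.2, 10.1]
grip_width: -0.001
grasp_force: 5.5
```

Call:
arm_command(
  series="1 0.003 0 0.004 0; 1 0.002 0 0.004 0; 1 0 0 0.004 0; 1 0 0 0.004 0; 1 0 0 0.004 0; 1 0 0 0 0; 1 0 0 0 0; 1 0 0 0 0; 1 0 0 0 0; 1 0 0 0 0",
)

```text
clock: 21.8
position: [0.4937, -0.1628, 0.204]
ee_rot: [0.056, 0.998, -0.0, 0.001]
ft_force: [-3.5, 0.0, 11.2]
grip_width: -0.0
grasp_force: 5.8
```

Call:
arm_command(
  series="1 0.001 0 0.003 0; 1 0 0 0.003 0; 1 0 0 0.003 0; 1 0 0 0 0; 1 0 0 0 0; 1 0 0 0 0; 1 0 0 0 0; 1 0 0 0 0; 1 0 0 0 0; 1 0 0 0 0",
)

```text
clock: 23.05
position: [0.4939, -0.1629, 0.2008]
ee_rot: [0.056, 0.998, -0.0, 0.001]
ft_force: [-0.6, -0.2, 12.1]
grip_width: 0.001
grasp_force: 5.8
```

Call:
arm_command(
  series="1 0 0 0.003 0; 1 0 0 0.003 0; 1 0 0 0 0; 1 0 0 0 0; 1 0 0 0 0; 1 0 0 0 0; 1 0 0 0 0; 1 0 0 0 0; 1 0 0 0 0; 1 0 0 0 0",
)

```text
clock: 24.3
position: [0.4941, -0.1629, 0.1986]
ee_rot: [0.056, 0.998, -0.0, 0.002]
ft_force: [0.5, -0.6, 13.4]
grip_width: -0.002
grasp_force: 6.6
```

Call:
arm_command(
  series="1 0 0 0.003 0; 1 0 0 0.003 0; 1 0 0 0 0; 1 0 0 0 0; 1 0 0 0 0; 1 0 0 0 0; 1 0 0 0 0; 1 0 0 0 0; 1 0 0 0 0; 1 0 0 0 0",
)

```text
clock: 25.55
position: [0.4944, -0.1629, 0.1966]
ee_rot: [0.056, 0.998, -0.0, 0.002]
ft_force: [0.8, -0.2, 16.7]
grip_width: 0.001
grasp_force: 8.1
```

Call:
arm_command(
  series="1 0 0 0.0025 0; 1 0 0 0 0; 1 0 0 0 0; 1 0 0 0 0; 1 0 0 0 0; 1 0 0 0 0; 1 0 0 0 0; 1 0 0 0 0; 1 0 0 0 0; 1 0 0 0 0",
)

```text
clock: 26.8
position: [0.4945, -0.163, 0.1958]
ee_rot: [0.056, 0.998, -0.0, 0.002]
ft_force: [-0.7, 0.2, 18.3]
grip_width: 0.0
grasp_force: 8.8
```

```bash
python3 - <<'E'
from h import *
import cv2
from workcell import viewer
go([.494,-.1629,.1966],-.11)
s=viewer.camera("side")["pixels"][:,:,::-1]
cv2.imwrite("pics/c6.png",cv2.resize(s[150:240,250:330],None,fx=6.5,fy=6.5,interpolation=cv2.INTER_CUBIC))
E
```

```text
t 26.8 p [ 0.4945 -0.163   0.1958] q [ 0.056  0.998 -0.     0.002] F [-0.7  0.2 18.3] w 0.0 8.8 j [-0.34  0.14  0.62  1.84 -0.09  1.18  1.77]
spin -0.0008 shift [ 0.0013  0.     -0.0019]
```

View pics/c6.png

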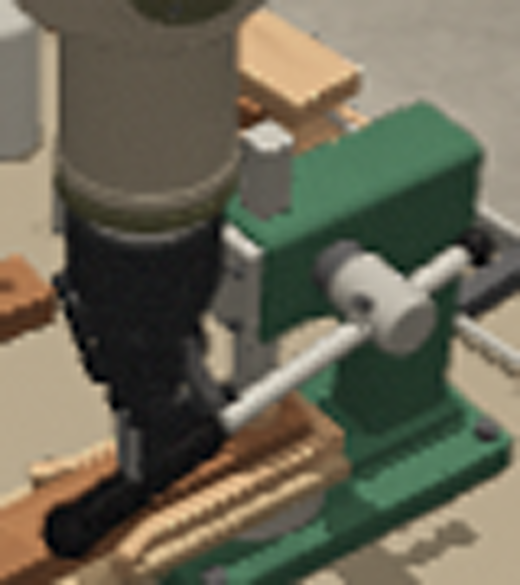

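The side view shows the lever down past level. The ram's top is now at source row 170.4, against 166.1 at rest, which is about 18 mm of drop, so the foot is home. I'll ease the force toward 15 N and check that it holds.

Call:
arm_command(
  series="1 0 0 -0.002 0; 1 0 0 0 0; 1 0 0 0 0; 1 0 0 0 0; 1 0 0 0 0; 1 0 0 0 0; 1 0 0 0 0; 1 0 0 0 0; 1 0 0 0 0; 1 0 0 0 0",
)

```text
clock: 28.1
position: [0.4944, -0.1629, 0.1964]
ee_rot: [0.056, 0.998, -0.0, 0.002]
ft_force: [1.2, 0.1, 15.9]
grip_width: 0.001
grasp_force: 7.8
```

```bash
python3 -c "
from workcell import manip
print(manip.get_obs()['ft_force'].round(1)); print(manip.hand_in())"
```

```text
[ 1.2  0.1 15.9]
the job is handed in; nothing more can be done
None
```

The job is handed in at 28 s: the rail is in the jig against its stop, the ram's measured drop (about 18 mm) and the lever force show the foot driven home, and the arm is holding the lever down at about 16 N; I viewed 11 pictures, one over the limit of 10.

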